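Hang the grease pail and hold the griddle knob at its third click

ROBOT

A 7-joint arm with a two-finger parallel gripper is mounted at the origin on the work surface. World frame = base frame: x ahead of the robot, y to its left, z up, the work surface at z = 0. Lengths are in mm, angles in rad, forces in N, time in s.
With the tool pointing down it reaches from about 425 to 1025 mm from the base axis. Payload 9.4 kg.
Tool frame: the origin (TCP) lies on the mounting face of the last link; the fingertips stand 173 mm ahead of it and the grasp point (between the pads) lies 155 mm ahead of it; x points along the fingers, y is the direction in which the jaws open and shut, and the axes are right-handed (so a half turn about x gives the same grasp; the last joint's range is limited). The gripper opens to 85 mm and grips with 20 to 120 N. Pads are 22 mm wide; open, the fingers measure 114 mm over their backs; the gripper's body (76 mm by 85 mm) begins 54 mm behind the grasp point. The pads swing forward as they close: fully open they stand 13 mm farther back than shut.
Start: joints at [1.251, 0.599, -0.003, 1.599, 0.002, 0.943, -0.08], TCP at [174.304, -703.735, 404.675] pointing down, gripper open.
Joint ranges: [-2.57, 2.57], [-0.35, 1.97], [-1.29, 1.29], [0.11, 2.56], [-1.05, 4.19], [0.11, 1.86], [-2.63, 2.63]. Speed limits (rad/s): [2.22, 2.22, 3.01, 3.01, 3.14, 3.14, 3.14].

INTERFACE

Orientations are given as a unit quaternion [x, y, z, w].
In Python, from station import telemetry, camera, close_job, finder gives the robot as it stands.
- The arm moves only by the shell command python3 -m pendant 'ROWS'. ROWS is JSON, a list of rows, each a list of 7 numbers: the shift along the tool's x, y, z in units of 0.025 m (1.0 is 0.025 m), then the turn, a rotation vector about the tool's x, y, z in units of 4 degrees (1.0 is 4 degrees), then the opening, from 0 (shut) to 1 (fully open). A call has 1 to 12 rows; each row shifts and turns the commanded pose from where the row before left it, along the tool's axes as they then stand; what a row does not reach is not made up. A row lasts 1/10 s, in which the tool goes at most 50 mm and 8.59 degrees, less where a joint would pass 70% of its speed; a pose out of reach is approached as far as the arm can. A call with a number of a shift or a turn outside -1 to 1 is refused whole. A call with a gripper value outside its range is refused whole. The fingers move at their own pace and stop on an object; the grip force is fixed at half the most. Time passes only in rows, so rows that do not move let the fingers close. It gives the time, the measured TCP pose, the force and the opening at its end, in the units of the state.
- telemetry.read_state(): the state, without advancing time (a new reading comes with each control period).
- camera(name): name is "scene" or "top" or "wrist"; returns a dict with "color" (400x640x3 uint8, red, green, blue), "mtx" (3x3 intrinsics, pixels), "dist_coeffs" ([k1, k2, p1, p2, k3] as OpenCV has them; the pictures are not rectified), "R" (3x3) and "t" (3): a world point X has camera coordinates R X + t; the wrist camera has in their place "mount" (4x4, takes a point from camera to tool coordinates, whose origin is the TCP and whose axes are the tool frame's). Camera axes: x right, y down, z forward; pixel columns grow to the right and rows downward; lengths in mm; the calibration is good to about 2 mm. A picture is of the moment at which its call begins: read the wrist's pose just before it. There is no depth.
- close_job(): hands the job in, once; it reports no verdict.
Trained networks look in the newest picture that a camera, given by its name, has taken for a name from the list of things; names that differ only in an ending like _2 or _b are one class to them, and where a whole thing is asked for, a point or a joint stands for the part that bears it (a point fixed in the world has none). Each returns a list of dicts, best first, with "score" (0 to 1); they miss things now and then, are a little off and sometimes report something else, mostly with a low value. They report only what shows in the picture. A call takes as long as a camera call. They do not tell look-alikes from the thing itself.
- finder.cut_out(camera, query): "region" (400x640 bool, what is visible of it) and "box" ([left, top, width, height] in pixels, round what is visible of it).
The state is a dict: "t": time; "joint_positions": joint angles; "joint_vel": joint speeds; "joint_torque": joint torques, N m; "tool_pos": TCP position; "tool_rot": TCP orientation; "ft_force": force on the tool from outside, world axes, zero at the start; "wrist_torque": the same for the moment, N m; "gripper_width": opening from 0.0 (shut) to 1.0 (fully open).
Only numpy, scipy, OpenCV 4.12 (cv2) and the standard library are available. Lean on these libraries where they do the work, as an engineer would, in place of code of your own. Each camera call takes 0.05 s, during which the arm holds its last target.

TASK

Get the griddle ready to light: hang the grease pail by its handle on the two-pronged hook at the griddle's left side and let go of it, then grip the griddle's knob, turn it clockwise to its third click and keep holding it there - the knob is sprung and runs back if released, so finish still gripping it at the third stop. Do not turn past the third stop, and leave the other things on the counter where they are.

Things in the scene. Friction and masses are not known exactly. Their poses are not given: they have to be found in the camera images.
- pail_grip (a point): Centre of the black sleeve (36 mm long, 14 mm thick) in the middle of the grease pail's handle bar; pinch it from above. Axes: x along the bar (either way round is the same), y across it, z up. The bar is straight, level, 8 mm thick, 130 mm long between its two 8 mm uprights, 130 mm above the pail's underside; free opening under it down to the pan's rim 76 mm.
- pail: The grease pail: open steel pan 134 (x) x 80 (y) mm, 50 mm high, about 0.25 kg, with a rigid upright wire handle (see pail_grip). Origin at the centre of its underside. Stands on the counter at the start.
- hook_seat (a point): Seat of the hook on the griddle's left side: midway between its two prongs, at the wire's top in their dip, 162 mm above the counter. Axes as the griddle's: y straight out of its left side, x to its back, z up. The prongs, 8 mm wire, run along y at x = -40 and +40 mm. The bar, lying along x, goes in both dips; its centre then rests about 6 mm above this point.
- hook_tip (a point): Midway between the free tips of the prongs, 27 mm further out (+y) than the seat; wire top there 22 mm above the seat. Inwards of the seat (y = -45 mm) the prongs rise to a hump equally high, then go down to the wall (y = -85 mm). Bring the pail in from outside at bar height above the tips, prongs between bar and pan, then lower it.
- griddle: Steel griddle fixed on the counter, 300 (x) x 400 (y) mm, top 140 mm above the counter; origin at the centre of its underside, x to its back, y to its left (as seen from the robot), z up. Its front 100 mm is a flat ledge with the knob; five dots behind the knob mark off and stops 1 to 4. A short spout between the hook's prongs stays within 24 mm of the wall, below the seat.
- knob_grip (a point): Grip point on the knob's upright turning axis, 171 mm above the counter, 31 mm above the griddle's ledge, at the front right. The knob: a 48 mm black disc with an upright bar 50 mm long, 14 mm thick, its top 14 mm above this point; pinch it across its thickness from above. Axes turn with the knob: x along the bar, y across, z up. At joint 0 x points to the griddle's back.
- knob (a joint): Knob angle, rad: 0 at rest (off), growing clockwise seen from above, to 2.0. Clicks every 0.4: first stop 0.4, second 0.8, third 1.2, fourth 1.6. A spring drives it back with 0.10 to 0.13 N m and the clicks add a ripple of +-0.07 N m (resistance peaks 0.1 past a stop and is least 0.1 before the next), so it takes up to 0.2 N m, and a released knob runs back to 0.
- ramekin: White ceramic ramekin, 84 mm across, 45 mm high; bystander, origin at its underside centre.
- turner: Black nylon turner 300 mm long lying on the counter to the right; bystander, origin under its middle, x along it.
- squeezer: Steel lime squeezer lying open, about 200 mm long, 30 mm high; bystander, origin near its pivot on the counter.
- jar: Low glass spice jar with steel lid, 64 mm across, 55 mm high; bystander, origin at its underside centre.
Things that resemble listed ones, but are neither listed nor needed, are in the scene too. What is shaped like the pail but purple is not meant.

How it is judged (in metres and radians):
On the way, in this order (a step that is already met when the one before it is completed fails the run):
1. the pail hangs by its handle on both prongs, let go, with the knob not yet turned (x of pail_grip in the frame of hook_seat between -0.026 and 0.026 m and y of pail_grip in the frame of hook_seat between -0.04 and 0.022 m and z of pail_grip in the frame of hook_seat between -0.006 and 0.03 m and contact force between pail and griddle above 1 N and angle between pail's own z axis and vertical below 0.3 rad and contact force between each of the fingers, the arm and pail below 0.05 N and value of joint knob below 0.15 rad), for 0.3 s.
2. the knob is gripped at its third stop, the pail still hanging (value of joint knob between 1.08 and 1.32 rad and contact force between the fingers and knob above 2 N and x of pail_grip in the frame of hook_seat between -0.026 and 0.026 m and y of pail_grip in the frame of hook_seat between -0.04 and 0.022 m and z of pail_grip in the frame of hook_seat between -0.006 and 0.03 m and contact force between pail and griddle above 1 N and angle between pail's own z axis and vertical below 0.3 rad and contact force between each of the fingers, the arm and pail below 0.05 N), for 0.3 s.
At the end, for the whole second after the job is handed in: Knob at 1.2 +-0.12 rad, still, fingers pressing it with over 2 N; pail untouched and hanging (over 1 N on the hook): handle middle within 26 mm of the seat along x, -40 to +22 mm in y, -6 to +30 mm in height, tilted under 0.3 rad, slower than 0.03 m/s (all of step 2 and velocity of joint knob between -0.1 and 0.1 rad/s and linear speed of pail below 0.03 m/s); the arm keeps its last pose, push and grip.
It fails at once if the knob is turned past the third stop towards the fourth (value of joint knob above 1.45 rad).
It fails at once if another thing on the counter is shifted by more than 30 mm (distance of any of ramekin, turner, squeezer, jar from where it was at the start of the episode above 0.03 m).
It also fails if it takes over 48 s, if anything falls off the work surface, if the arm or the gripper's body presses on something with over 40 N, if the wrist force passes 120 N, or if a joint passes its speed limit or range.

## Working session

There is one attempt and no reset: what is moved stays moved. The work goes in short steps, Python scripts to look and compute and a shell command to move; the robot and the scene stay as the last step left them, time stands still between calls to the robot, and variables do not carry over. Pictures are saved under pics/ and viewed, and the job is handed in when it is done.

```bash
ls; mkdir -p pics; python3 - <<'E'
from station import telemetry,camera,finder
import cv2,json
s=telemetry.read_state()
for k in s: print(k,s[k])
for n in ["scene","top"]:
    c=camera(n); cv2.imwrite(f"pics/{n}0.png",c["color"][:,:,::-1])
    print(n,c["mtx"],c["dist_coeffs"],c["R"],c["t"])
E
```

```text
pics
t 0.0
joint_positions [ 1.25126908  0.60015856 -0.00254571  1.60009381  0.00181132  0.9428615
 -0.07980599]
joint_vel [ 0.00096024  0.0005761  -0.00059375 -0.00015459  0.0008214  -0.00145719
  0.00091435]
joint_torque [-5.24797997e-04 -7.76470327e+01  1.56480063e+00 -2.58019978e+01
  1.23350034e-02  8.81465647e-03  1.89712318e-05]
tool_pos [ 174.29160093 -703.5549267   403.80542526]
tool_rot [-0.70178203 -0.08618738  0.70201504 -0.08513874]
ft_force [ 0.60290819 -0.34211749  0.00284739]
wrist_torque [-0.03231683 -0.00191485  0.07427721]
gripper_width 1.0009510463617997
scene [[380.96007768   0.         317.85125128]
 [  0.         380.96007768 200.5049222 ]
 [  0.           0.           1.        ]] [-0.03377627  0.          0.          0.          0.        ] [[ 0.76894309  0.63890118 -0.02306092]
 [ 0.36720218 -0.47089527 -0.80213478]
 [-0.52334413  0.60832798 -0.59669757]] [-407.05470649  -54.26408444 1468.0540776 ]
top [[474.78468121   0.         321.24545313]
 [  0.         474.78468121 198.974009  ]
 [  0.           0.           1.        ]] [-0.05258235  0.          0.          0.          0.        ] [[-0.02659701 -0.99947147  0.01869193]
 [-0.99304264  0.02427098 -0.11522687]
 [ 0.11471229 -0.02162657 -0.99316332]] [  51.40837349  514.93739682 1528.64940839]
```

View pics/scene0.png

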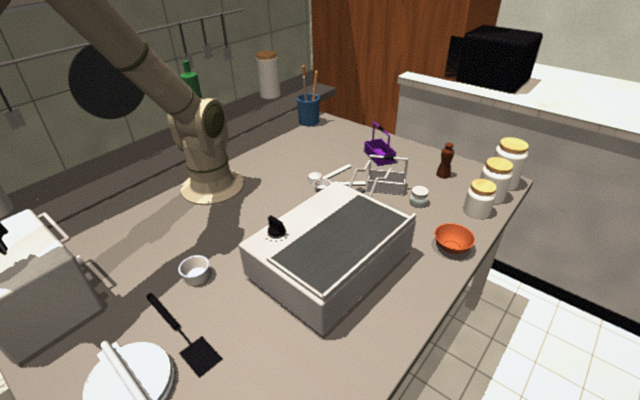

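View pics/top0.png

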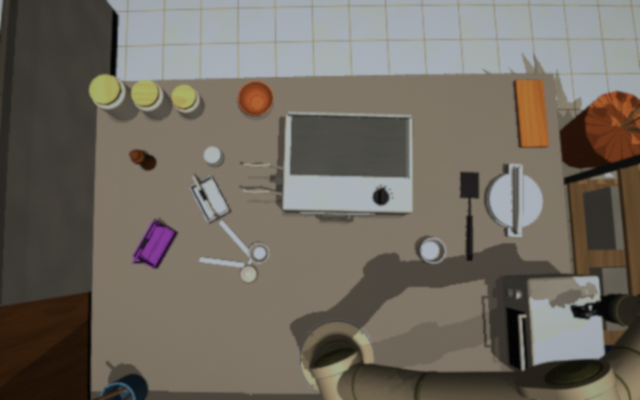

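```bash
cat > h.py <<'E'
import numpy as np,cv2
from scipy.spatial.transform import Rotation as Ro
from station import telemetry,camera,finder
def pix2z(c,uv,z):
    uv=np.atleast_2d(np.array(uv,float)); p=cv2.undistortPoints(uv[:,None],c["mtx"],c["dist_coeffs"])[:,0]
    R,t=camRt(c); d=np.c_[p,np.ones(len(p))]@R; o=-R.T@t
    s=(z-o[2])/d[:,2]; return o+s[:,None]*d
def camRt(c):
    if "R" in c: return np.array(c["R"]),np.array(c["t"])
    return c["_R"],c["_t"]
def wrist():
    s=telemetry.read_state(); c=camera("wrist"); M=np.array(c["mount"])
    Rt=Ro.from_quat(s["tool_rot"]).as_matrix(); p=np.array(s["tool_pos"])
    Rwc=Rt@M[:3,:3]; o=Rt@M[:3,3]+p
    c["_R"]=Rwc.T; c["_t"]=-Rwc.T@o; return c,s
def proj(c,X):
    R,t=camRt(c); return cv2.projectPoints(np.atleast_2d(np.array(X,float)),cv2.Rodrigues(R)[0],t,c["mtx"],c["dist_coeffs"])[0][:,0]
def tri(obs):
    A=[];b=[]
    for c,uv in obs:
        p=cv2.undistortPoints(np.array([[uv]],float),c["mtx"],c["dist_coeffs"])[0,0]
        R,t=camRt(c)
        for i in (0,1): A.append(R[i]-p[i]*R[2]); b.append(p[i]*t[2]-t[i])
    x,r,_,_=np.linalg.lstsq(np.array(A),np.array(b),rcond=None); return x,r
def save(c,name,crop=None,k=1):
    im=c["color"][:,:,::-1]
    if crop: u,v,w,h=crop; im=im[v:v+h,u:u+w]
    cv2.imwrite("pics/"+name,cv2.resize(np.ascontiguousarray(im),None,fx=k,fy=k,interpolation=cv2.INTER_CUBIC))
E
python3 - <<'E'
from h import *
for n in ["scene","top"]:
    c=camera(n)
    save(c,n+"1.png",(230,130,230,180) if n=="scene" else (120,80,320,200),3 if n=="scene" else 2.5)
    for q in ["pail","pail_grip","griddle","knob","knob_grip","hook_seat","hook_tip","ramekin","turner","squeezer","jar"]:
        try: r=finder.cut_out(n,q)
        except Exception as e: print(n,q,e); continue
        for d in r[:3]:
            m=d["region"]; v,u=np.nonzero(m); print(n,q,round(d["score"],2),d["box"],(u.mean().round(1),v.mean().round(1)) if len(u) else '')
E
```

```text
scene pail 0.94 [366.5, 151.7, 41.0, 43.9] (np.float64(387.2), np.float64(180.2))
scene pail 0.57 [363.0, 124.8, 29.9, 41.6] (np.float64(378.6), np.float64(148.6))
scene pail_grip 0.79 [367.1, 153.1, 41.1, 43.3] (np.float64(387.1), np.float64(179.7))
scene pail_grip 0.68 [364.9, 124.3, 30.7, 45.7] (np.float64(378.6), np.float64(147.9))
scene knob 0.83 [265.1, 216.0, 17.7, 19.2] (np.float64(274.6), np.float64(227.0))
scene knob_grip 0.59 [239.7, 161.5, 176.2, 172.8] (np.float64(327.0), np.float64(252.5))
scene knob_grip 0.56 [265.3, 214.2, 20.8, 21.6] (np.float64(274.9), np.float64(226.8))
scene hook_seat 0.91 [238.4, 162.7, 177.2, 172.1] (np.float64(327.5), np.float64(251.7))
scene hook_tip 0.76 [240.6, 168.9, 175.0, 166.2] (np.float64(326.8), np.float64(252.2))
scene ramekin 0.82 [178.1, 255.6, 30.3, 31.1] (np.float64(194.2), np.float64(269.9))
scene turner 0.69 [147.5, 294.3, 72.2, 81.6] (np.float64(189.5), np.float64(343.0))
scene turner 0.26 [235.9, 165.4, 179.8, 169.2] (np.float64(327.3), np.float64(251.8))
scene squeezer 0.65 [306.7, 161.1, 59.5, 28.3] (np.float64(329.4), np.fl
[... 638 characters left out ...]
np.float64(346.2), np.float64(164.9))
top hook_seat 0.34 [203.5, 143.8, 21.2, 24.3] (np.float64(213.7), np.float64(156.6))
top hook_tip 0.81 [246.1, 109.2, 167.9, 111.5] (np.float64(346.9), np.float64(164.4))
top ramekin 0.8 [419.5, 240.1, 25.1, 21.2] (np.float64(432.4), np.float64(250.1))
top ramekin 0.61 [187.1, 172.8, 45.2, 50.2] (np.float64(209.4), np.float64(198.4))
top turner 0.67 [460.1, 173.3, 17.1, 87.2] (np.float64(469.2), np.float64(203.6))
top turner 0.62 [375.9, 184.4, 17.1, 16.5] (np.float64(381.6), np.float64(195.6))
top squeezer 0.87 [198.8, 219.6, 71.6, 64.2] (np.float64(242.5), np.float64(256.0))
top jar 0.66 [207.4, 146.4, 17.4, 23.2] (np.float64(213.7), np.float64(156.9))
```

```bash
ls pics
```

```text
scene0.png
scene1.png
top0.png
top1.png
```

View pics/scene1.png

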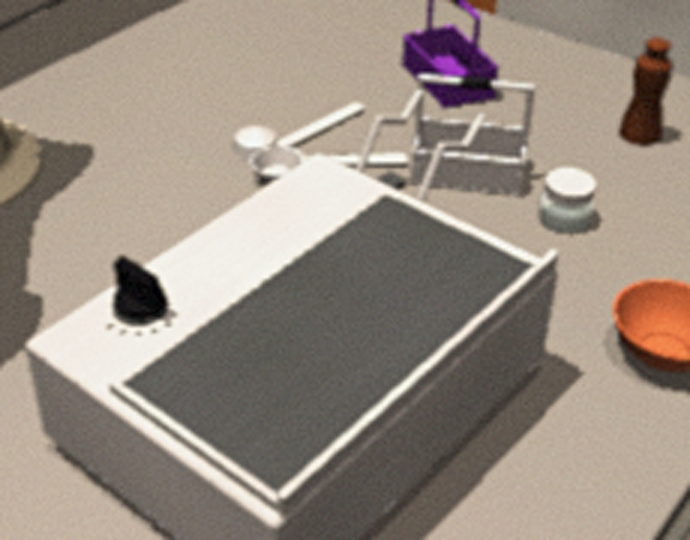

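View pics/top1.png

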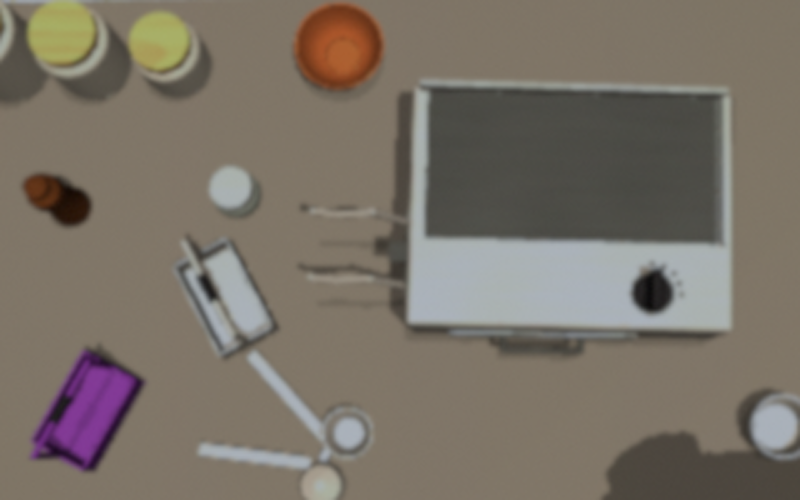

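```bash
python3 - <<'E'
from h import *
np.set_printoptions(precision=1,suppress=True)
T=camera("top");S=camera("scene")
t=lambda x,y:(120+x/2.5-.3,80+y/2.5-.3); s=lambda x,y:(230+x/3-.33,130+y/3-.33)
print("pail sleeve z130",pix2z(T,t(209,289),130), tri([(T,t(209,289)),(S,s(479,83))]))
e=pix2z(T,[t(187,238),t(240,341)],130); print("bar ends",e,np.degrees(np.arctan2(*(e[1]-e[0])[[1,0]])),np.linalg.norm(e[1]-e[0]))
g=pix2z(T,[t(408,325),t(730,329),t(728,88),t(416,80)],140); print("griddle corners FL FR BR BL",g)
for i in range(4): 
    d=g[(i+1)%4]-g[i]; print(np.linalg.norm(d),np.degrees(np.arctan2(d[1],d[0])))
print("tips",pix2z(T,[t(303,208),t(301,267)],184))
print("knob",pix2z(T,(381.2,195.3),171),tri([(T,(381.2,195.3)),(S,(274.6,227))]))
print("purple",pix2z(T,(154,244),50), "jar",pix2z(T,(213.7,156.8),30))
E
```

```text
pail sleeve z130 [[524.6 401.7 130. ]] (array([527. , 403.7, 128.6]), array([14.7]))
bar ends [[588.7 429.1 130. ]
 [459.7 363.8 130. ]] -153.12597830340746 144.54207356468882
griddle corners FL FR BR BL [[ 473.4  157.9  140. ]
 [ 458.7 -234.6  140. ]
 [ 761.5 -247.3  140. ]
 [ 779.6  142.8  140. ]]
392.7479090619308 -92.14798292370189
303.13152210577164 -2.3999223603974205
390.5299819559787 87.35191064650994
306.5580287117128 177.18556782142508
tips [[612.1 277.8 184. ]
 [541.2 280.6 184. ]]
knob [[ 506.4 -138.4  171. ]] (array([ 505.7, -142.5,  159.2]), array([20.]))
purple [[381.6 578.3  50. ]] jar [[665.2 390.5  30. ]]
```

```bash
cat >> h.py <<'E'
def yaw():
    s=telemetry.read_state(); R=Ro.from_quat(s["tool_rot"]).as_matrix()
    return s,R,np.degrees(np.arctan2(R[1,1],R[0,1]))
def plan(goal,yawdeg,mod180=True):
    """goal: grasp point world mm; tool down, jaw(y axis) yaw deg. prints units in current tool frame"""
    s,R,y=yaw(); g=np.array(goal,float); ref=g-np.array([0,0,-155.])
    c=np.cos(np.radians(yawdeg)); si=np.sin(np.radians(yawdeg))
    X=np.array([0,0,-1.]);Y=np.array([c,si,0]);Rt=np.c_[X,Y,np.cross(X,Y)]
    Z0=R
    d=R.T@(ref-np.array(s["tool_pos"]))/25; rv=Ro.from_matrix(R.T@Rt).as_rotvec(degrees=True)/4
    print("t",round(s["t"],2),"tool",np.round(s["tool_pos"],1),"jaw",round(y,1),"tool axes err x",np.round(R[:,0],3),"z",np.round(R[:,2],3)); print("shift units",np.round(d,2),"turn units",np.round(rv,2),"j",np.round(s["joint_positions"],2),"F",np.round(s["ft_force"],1),"w",round(s["gripper_width"],3))
E
python3 - <<'E'
from h import *
plan((525.5,402.5,250),116.9)
plan((525.5,402.5,250),-63.1)
E
```

```text
t 1.4 tool [ 174.3 -703.7  404.7] jaw -76.1 tool axes err x [-0. -0. -1.] z [-0.971 -0.24   0.   ]
shift units [-2.000e-02 -3.957e+01 -2.427e+01] turn units [41.75 -0.   -0.  ] j [ 1.25  0.6  -0.    1.6   0.    0.94 -0.08] F [-0.5 -0.4  1.1] w 0.998
t 1.4 tool [ 174.3 -703.7  404.7] jaw -76.1 tool axes err x [-0. -0. -1.] z [-0.971 -0.24   0.   ]
shift units [-2.000e-02 -3.957e+01 -2.427e+01] turn units [-3.25  0.   -0.  ] j [ 1.25  0.6  -0.    1.6   0.    0.94 -0.08] F [-0.5 -0.4  1.1] w 0.998
```

```bash
python3 -m pendant '[[-1,0,0,0,0,0,1],[-1,0,0,0,0,0,1],[0,0,-1,0,0,0,1],[0,0,-1,0,0,0,1],[0,0,-1,0,0,0,1],[0,0,-1,0,0,0,1],[0,0,-1,0,0,0,1],[0,0,-1,0,0,0,1],[0,0,-1,0,0,0,1],[0,0,-1,0,0,0,1],[0,0,-1,0,0,0,1],[0,0,-1,0,0,0,1]]'; python3 - <<'E'
from h import *
plan((525.5,402.5,250),116.9)
E
```

```text
t: 2.6
tool_pos: [418.0, -643.3, 454.7]
tool_rot: [-0.702, -0.086, 0.702, -0.086]
ft_force: [0.3, -1.4, -0.3]
gripper_width: 1.0
t 2.6 tool [ 418.  -643.3  454.7] jaw -76.1 tool axes err x [-0.  0. -1.] z [-0.971 -0.24   0.   ]
shift units [  1.99 -39.57 -14.23] turn units [41.75  0.   -0.  ] j [ 0.92  0.61 -0.    1.44  0.    1.09 -0.41] F [ 0.3 -1.4 -0.3] w 1.0
```

```bash
cat >> h.py <<'E'
def rows(path,turn,n,grip=1,step=25.):
    """rows for n rows: follow polyline (world TCP pts) with constant turn/row about tool x; rounded .1 with feedback"""
    s,R,y=yaw(); p=np.array(s["tool_pos"],float); P=[p]+[np.array(q,float) for q in path]
    L=np.r_[0,np.cumsum([np.linalg.norm(b-a) for a,b in zip(P,P[1:])])]; out=[]
    for i in range(n):
        a=min(L[-1],(i+1)*L[-1]/n if step is None else (i+1)*step)
        tgt=np.array([np.interp(a,L,[q[k] for q in P]) for k in range(3)])
        d=np.clip(np.round(R.T@(tgt-p)/25,1),-1,1); p=p+R@d*25
        R=R@Ro.from_rotvec([4*turn,0,0],degrees=True).as_matrix()
        out.append([*[float(v)+0 for v in d],turn,0,0,grip])
    for i in range(0,n,12): print(str(out[i:i+12]).replace(' ','').replace('.0,',',').replace('.0]',']').replace('-0,','0,'))
    print("end",p)
E
python3 - <<'E'
from h import *
rows([(525,0,455),(525.5,402.5,405)],-1,48,1,None)
E
```

```text
[[0,-0.8,-0.3,-1,0,0,1],[0,-0.8,-0.5,-1,0,0,1],[0,-0.7,-0.4,-1,0,0,1],[0,-0.8,-0.5,-1,0,0,1],[0,-0.6,-0.6,-1,0,0,1],[0,-0.7,-0.6,-1,0,0,1],[0,-0.6,-0.6,-1,0,0,1],[0,-0.5,-0.7,-1,0,0,1],[0,-0.5,-0.8,-1,0,0,1],[0,-0.5,-0.7,-1,0,0,1],[0,-0.4,-0.8,-1,0,0,1],[0,-0.3,-0.8,-1,0,0,1]]
[[0,-0.3,-0.8,-1,0,0,1],[0,-0.2,-0.9,-1,0,0,1],[0,-0.2,-0.9,-1,0,0,1],[0,-0.1,-0.8,-1,0,0,1],[0,0,-0.9,-1,0,0,1],[0,0,-0.9,-1,0,0,1],[0,0.1,-0.9,-1,0,0,1],[0,0.1,-0.9,-1,0,0,1],[0,0.2,-0.8,-1,0,0,1],[0,0.3,-0.8,-1,0,0,1],[0,0.3,-0.9,-1,0,0,1],[0,0.4,-0.8,-1,0,0,1]]
[[0,0.4,-0.7,-1,0,0,1],[0,0.5,-0.8,-1,0,0,1],[0,0.5,-0.7,-1,0,0,1],[0,0.6,-0.6,-1,0,0,1],[0,0.6,-0.6,-1,0,0,1],[0,0.7,-0.7,-1,0,0,1],[0.1,0.6,-0.6,-1,0,0,1],[0.1,0.6,-0.6,-1,0,0,1],[0.2,0.7,-0.5,-1,0,0,1],[0.1,0.7,-0.5,-1,0,0,1],[0.1,0.8,-0.4,-1,0,0,1],[0.1,0.8,-0.4,-1,0,0,1]]
[[0.1,0.8,-0.3,-1,0,0,1],[0.1,0.8,-0.3,-1,0,0,1],[0.1,0.9,-0.2,-1,0,0,1],[0.1,0.8,-0.2,-1,0,0,1],[0.1,0.9,-0.1,-1,0,0,1],[0.1,0.9,0,-1,0,0,1],[0.1,0.9,0,-1,0,0,1],[0.2,0.8,0.1,-1,0,0,1],[0.1,0.9,0.2,-1,0,0,1],[0.1,0.8,0.2,-1,0,0,1],[0.1,0.9,0.3,-1,0,0,1],[0.1,0.8,0.3,-1,0,0,1]]
end [525.6870231  402.98414008 404.68257759]
```

```bash
python3 -m pendant '[[0,-0.8,-0.3,-1,0,0,1],[0,-0.8,-0.5,-1,0,0,1],[0,-0.7,-0.4,-1,0,0,1],[0,-0.8,-0.5,-1,0,0,1],[0,-0.6,-0.6,-1,0,0,1],[0,-0.7,-0.6,-1,0,0,1],[0,-0.6,-0.6,-1,0,0,1],[0,-0.5,-0.7,-1,0,0,1],[0,-0.5,-0.8,-1,0,0,1],[0,-0.5,-0.7,-1,0,0,1],[0,-0.4,-0.8,-1,0,0,1],[0,-0.3,-0.8,-1,0,0,1]]'
python3 -m pendant '[[0,-0.3,-0.8,-1,0,0,1],[0,-0.2,-0.9,-1,0,0,1],[0,-0.2,-0.9,-1,0,0,1],[0,-0.1,-0.8,-1,0,0,1],[0,0,-0.9,-1,0,0,1],[0,0,-0.9,-1,0,0,1],[0,0.1,-0.9,-1,0,0,1],[0,0.1,-0.9,-1,0,0,1],[0,0.2,-0.8,-1,0,0,1],[0,0.3,-0.8,-1,0,0,1],[0,0.3,-0.9,-1,0,0,1],[0,0.4,-0.8,-1,0,0,1]]'
python3 - <<'E'
from h import *
c,s=wrist(); save(c,"w1.png"); print(s["tool_pos"],s["joint_positions"]); plan((525.5,402.5,250),116.9)
E
```

```text
t: 3.8
tool_pos: [460.8, -381.6, 454.7]
tool_rot: [0.606, 0.365, -0.605, 0.365]
ft_force: [1.4, 1.5, -0.0]
gripper_width: 0.997
t: 5.0
tool_pos: [503.9, -119.0, 454.7]
tool_rot: [0.404, 0.58, -0.404, 0.58]
ft_force: [-0.6, 0.3, -0.1]
gripper_width: 0.995
[ 503.91854808 -118.9764682   454.6648425 ] [ 0.53942182  0.33400943 -0.54445554  1.9870078   0.22235865  0.87840743
  0.22990421]
t 5.05 tool [ 504.6 -115.4  454.9] jaw 20.7 tool axes err x [ 0.001  0.002 -1.   ] z [ 0.354 -0.935 -0.001]
shift units [  2.04   8.11 -19.08] turn units [-24.05   0.    -0.03] j [ 0.54  0.33 -0.55  1.99  0.22  0.88  0.23] F [0.1 3.4 0. ] w 0.998
```

View pics/w1.png

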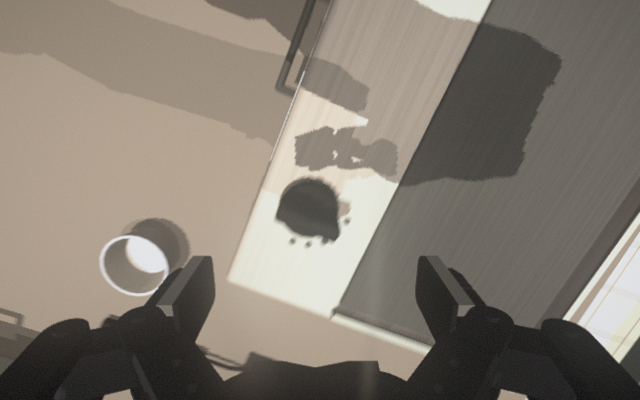

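```bash
python3 -m pendant '[[0,0.4,-0.7,-1,0,0,1],[0,0.5,-0.8,-1,0,0,1],[0,0.5,-0.7,-1,0,0,1],[0,0.6,-0.6,-1,0,0,1],[0,0.6,-0.6,-1,0,0,1],[0,0.7,-0.7,-1,0,0,1],[0.1,0.6,-0.6,-1,0,0,1],[0.1,0.6,-0.6,-1,0,0,1],[0.2,0.7,-0.5,-1,0,0,1],[0.1,0.7,-0.5,-1,0,0,1],[0.1,0.8,-0.4,-1,0,0,1],[0.1,0.8,-0.4,-1,0,0,1]]'
python3 - <<'E'
from h import *
c,s=wrist(); save(c,"w2.png"); np.savez("w2.npz",R=c["_R"],t=c["_t"],m=c["mtx"],d=c["dist_coeffs"]);plan((525.5,402.5,250),116.9)
E
```

```text
t: 6.25
tool_pos: [524.5, 141.4, 436.7]
tool_rot: [0.133, 0.695, -0.134, 0.694]
ft_force: [-0.5, 0.6, -0.4]
gripper_width: 0.996
t 6.3 tool [523.9 145.  436.8] jaw 68.7 tool axes err x [-0.     0.003 -1.   ] z [ 0.932 -0.364 -0.001]
shift units [ 1.3   9.61 -3.68] turn units [-12.05   0.    -0.04] j [ 0.19  0.44 -0.78  1.95  0.38  0.91  0.41] F [0.3 3.9 0.9] w 0.996
```

View pics/w2.png

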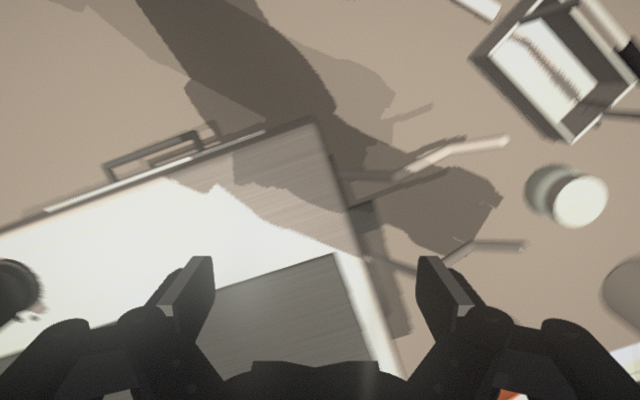

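```bash
python3 -m pendant '[[0.1,0.8,-0.3,-1,0,0,1],[0.1,0.8,-0.3,-1,0,0,1],[0.1,0.9,-0.2,-1,0,0,1],[0.1,0.8,-0.2,-1,0,0,1],[0.1,0.9,-0.1,-1,0,0,1],[0.1,0.9,0,-1,0,0,1],[0.1,0.9,0,-1,0,0,1],[0.2,0.8,0.1,-1,0,0,1],[0.1,0.9,0.2,-1,0,0,1],[0.1,0.8,0.2,-1,0,0,1],[0.1,0.9,0.3,-1,0,0,1],[0.1,0.8,0.3,-1,0,0,1]]'
python3 -m pendant '[[0,0,0,0,0,0,1]]'
python3 - <<'E'
from h import *
np.set_printoptions(precision=1,suppress=True)
c,s=wrist(); save(c,"w3.png"); plan((525.5,402.5,250),116.9)
for d in finder.cut_out("wrist","pail_grip")+finder.cut_out("wrist","pail"): print(d["score"],d["box"])
z=np.load("w2.npz"); c2=dict(mtx=z["m"],dist_coeffs=z["d"],_R=z["R"],_t=z["t"])
print(pix2z(c2,[(508,141),(526,245)],184))
print("T reproj",proj(camera("top"),pix2z(c2,[(508,141),(526,245)],184)))
E
```

```text
t: 7.5
tool_pos: [524.5, 404.2, 404.0]
tool_rot: [-0.16, 0.689, 0.16, 0.689]
ft_force: [-0.4, -0.1, 0.1]
gripper_width: 1.002
t: 7.6
tool_pos: [523.6, 405.8, 403.9]
tool_rot: [-0.16, 0.689, 0.162, 0.688]
ft_force: [-0.6, -0.2, -1.3]
gripper_width: 1.001
t 7.65 tool [524.  404.2 403.8] jaw 116.1 tool axes err x [-0.  0. -1.] z [ 0.9  0.4 -0. ]
shift units [-0.1 -0.1  0. ] turn units [-0.2 -0.  -0. ] j [-0.2  0.7 -0.9  1.7  0.6  1.1  0.7] F [ 0.7 -0.  -0.4] w 0.999
0.97 [262.1, 98.6, 90.3, 184.5]
0.67 [444.7, 43.8, 194.7, 149.3]
0.92 [445.5, 38.5, 194.5, 159.2]
0.7 [261.1, 96.7, 90.7, 186.7]
[[529.9 272.3 184. ]
 [607.  268.1 184. ]]
T reproj [[242.9 190.2]
 [244.2 164.5]]
```

View pics/w3.png

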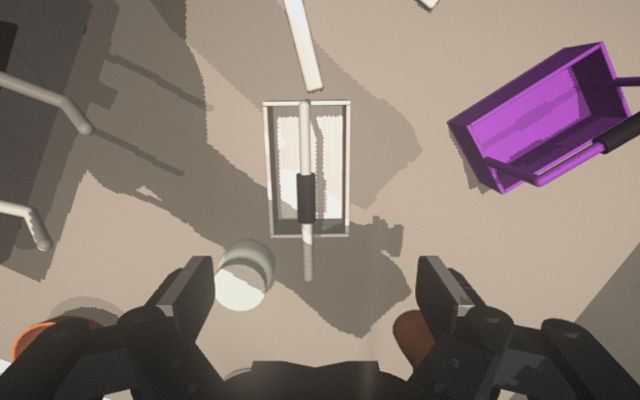

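```bash
python3 - <<'E'
from h import *
np.set_printoptions(precision=1,suppress=True)
c,s=wrist(); save(c,"w3c.png",(220,80,200,220),2.5); np.savez("w3.npz",R=c["_R"],t=c["_t"],m=c["mtx"],d=c["dist_coeffs"])
a=pix2z(c,[(306,199),(305.5,106),(308,277)],130); print(a)
d=a[1]-a[2]; print("bar ang",np.degrees(np.arctan2(d[1],d[0])),np.linalg.norm(d),"mid",(a[1]+a[2])/2)
tp=pix2z(c,[(86,129),(43,245)],184); print("tips",tp,np.linalg.norm(tp[0]-tp[1]))
z=np.load("w2.npz"); c2=dict(mtx=z["m"],dist_coeffs=z["d"],_R=z["R"],_t=z["t"])
print(tri([(c,(86,129)),(c2,(508,141))]),tri([(c,(43,245)),(c2,(526,245))]))
plan(a[0],np.degrees(np.arctan2(d[1],d[0]))+90)
E
```

```text
[[529.6 396.  130. ]
 [469.6 367.1 130. ]
 [587.5 425.2 130. ]]
bar ang -153.76479191800107 131.47397384371627 mid [528.6 396.2 130. ]
tips [[530.  264.8 184. ]
 [609.7 259.1 184. ]] 79.8190538738239
(array([527.4, 268.9, 191.4]), array([0.])) (array([601.8, 264.3, 192.8]), array([1.]))
t 7.85 tool [525.  401.8 404.5] jaw 115.8 tool axes err x [ 0. -0. -1.] z [ 0.9  0.4 -0. ]
shift units [ 4.8 -0.3  0.1] turn units [44.9  0.   0. ] j [-0.2  0.7 -0.9  1.7  0.6  1.1  0.7] F [-0.3 -0.2 -0.4] w 1.003
```

View pics/w3c.png

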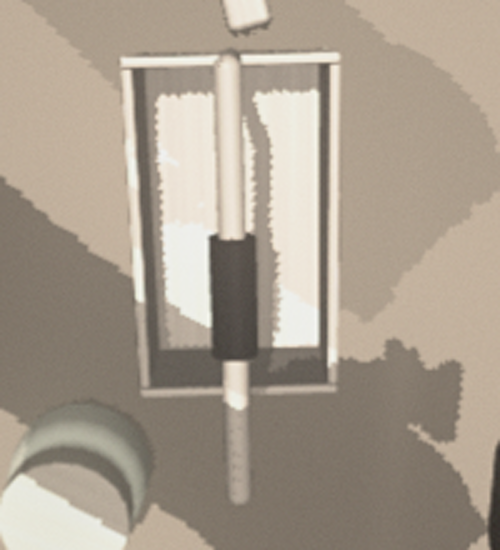

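```bash
python3 - <<'E'
from h import *
np.set_printoptions(precision=1,suppress=True)
c,s=wrist(); g=cv2.cvtColor(c["color"],cv2.COLOR_RGB2GRAY)
r=finder.cut_out("wrist","pail_grip")[0]; m=r["region"]; print(r["box"],r["score"])
d=(g<75).astype(np.uint8); d[:150]=0;d[235:]=0;d[:,:285]=0;d[:,335:]=0
n,l,st,ce=cv2.connectedComponentsWithStats(d); 
for i in range(1,n):
    if st[i,4]>20: print(st[i],ce[i])
for v in (130,190,205): print(v,g[v,270:350:2])
E
```

```text
[451.7, 39.9, 185.6, 152.2] 0.92
[306 206  10  18  75] [308.5 216.4]
[317 207   6  16  52] [320.  215.9]
130 [203 232 152  98 103 146 173 231 229 227 230 228 232 232 231 231 234 233
 181 205 227 230 216 180 179 157 154 155 188 233 232 233 233 235 236 233
 234 233 238 120]
190 [126 152 226 239 100  95 121 142 214 237 237 237 237 237 237 237 239 147
  78  80  82  85  85  82  84  79  92 151 154 145 155 230 228 230 230 232
 231 230 234 117]
205 [121 121 131 173 131  91  97 141 161 176 170 182 229 238 237 237 238 190
  76  79  77  78  81  82  79  75  79 148 149 143 180 226 237 237 237 237
 238 238 239 118]
```

```bash
python3 - <<'E'
from h import *
np.set_printoptions(precision=2,suppress=True)
c,s=wrist(); save(c,"w4c.png",(0,50,160,220),2.5)
a=pix2z(c,[(313.5,199),(311.3,101),(315.2,280)],130); print(a)
d=a[2]-a[1]; A=np.degrees(np.arctan2(d[1],d[0])); print("bar ang",A,np.linalg.norm(d),"mid",(a[1]+a[2])/2)
plan(a[0],A+90)
im=cv2.imread("pics/w2.png")[110:280,360:560]; cv2.imwrite("pics/w2c.png",cv2.resize(im,None,fx=3,fy=3))
E
```

```text
[[527.62 401.   130.  ]
 [465.19 369.25 130.  ]
 [588.02 431.61 130.  ]]
bar ang 26.916439186436733 137.74855573260302 mid [526.61 400.43 130.  ]
t 8.0 tool [525.  401.9 404.9] jaw 115.8 tool axes err x [ 0. -0. -1.] z [0.9  0.44 0.  ]
shift units [ 4.79 -0.08  0.08] turn units [-0.27  0.    0.01] j [-0.18  0.67 -0.91  1.72  0.6   1.06  0.72] F [ 0.5 -0.1 -0. ] w 0.999
```

View pics/w4c.png

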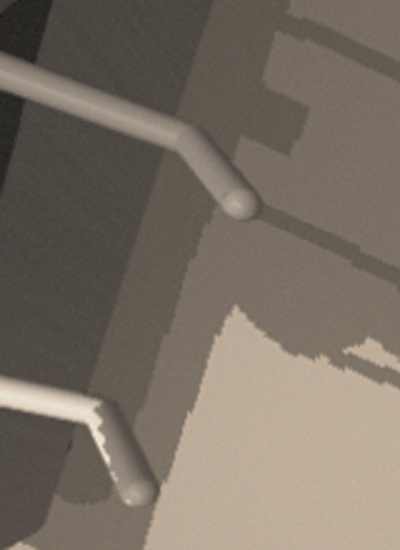

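View pics/w2c.png

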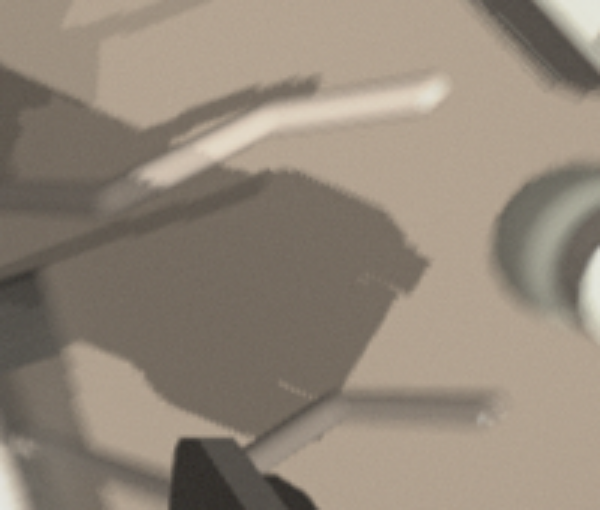

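```bash
python3 - <<'E'
from h import *
np.set_printoptions(precision=1,suppress=True)
def L(f): 
    z=np.load(f); return dict(mtx=z["m"],dist_coeffs=z["d"],_R=z["R"],_t=z["t"])
c3,c2=L("w3.npz"),L("w2.npz"); T=camera("top")
tip3=pix2z(c3,[(96.4,131.2),(54.4,246.4)],180); tip2=pix2z(c2,[(505.7,140),(524,247.3)],180)
s3=pix2z(c3,[(73.2,104),(39.2,213.2)],158); s2=pix2z(c2,[(451.7,148.3),(473.3,243.3)],158)
for n,a in zip(["tip3","tip2","seat3","seat2"],[tip3,tip2,s3,s2]):
    d=a[1]-a[0]; print(n,a[0],a[1],"len",np.linalg.norm(d),"ang",np.degrees(np.arctan2(d[1],d[0])),"mid",(a[0]+a[1])/2)
print("tri",tri([(c3,(96.4,131.2)),(c2,(505.7,140))]),tri([(c3,(54.4,246.4)),(c2,(524,247.3))]))
print(tri([(c3,(73.2,104)),(c2,(451.7,148.3))]),tri([(c3,(39.2,213.2)),(c2,(473.3,243.3))]))
print(proj(T,tip3))
E
```

```text
tip3 [530.2 268.2 180. ] [610.6 263.5 180. ] len 80.57735907008347 ang -3.358461720517226 mid [570.4 265.9 180. ]
tip2 [530.1 273.  180. ] [611.  268.2 180. ] len 81.05696574361914 ang -3.3579891495995913 mid [570.5 270.6 180. ]
seat3 [528.5 239.4 158. ] [608.3 236.5 158. ] len 79.80499993150362 ang -2.0994013922507686 mid [568.4 237.9 158. ]
seat2 [528.7 245.3 158. ] [607.7 241.4 158. ] len 79.06319228010146 ang -2.879737726393675 mid [568.2 243.4 158. ]
tri (array([528.5, 270.7, 184.8]), array([0.])) (array([607.4, 266.1, 184.7]), array([0.2]))
(array([526.6, 243.3, 164.5]), array([0.1])) (array([604.4, 239.8, 163.4]), array([0.]))
[[244.5 190.3]
 [245.9 163.5]]
```

```bash
python3 -m pendant '[[1,-0.1,0.1,-0.3,0,0,1],[1,0,0,0,0,0,1],[1,0,0,0,0,0,1],[1,0,0,0,0,0,1],[0.5,0,0,0,0,0,1],[0.3,0,0,0,0,0,1],[0,0,0,0,0,0,1]]'
python3 - <<'E'
from h import *
c,s=wrist(); save(c,"w5.png"); plan((527.6,401,130),116.9)
E
```

```text
t: 8.75
tool_pos: [528.1, 401.4, 284.3]
tool_rot: [-0.166, 0.688, 0.166, 0.687]
ft_force: [-0.0, 0.8, 0.0]
gripper_width: 1.0
t 8.8 tool [528.2 401.7 285.2] jaw 117.1 tool axes err x [ 0.  0. -1.] z [0.89  0.456 0.   ]
shift units [ 0.01 -0.01 -0.03] turn units [ 0.05  0.01 -0.  ] j [-0.24  0.8  -0.82  1.81  0.75  0.88  0.63] F [-0.1  0.2  0.5] w 1.001
```

View pics/w5.png

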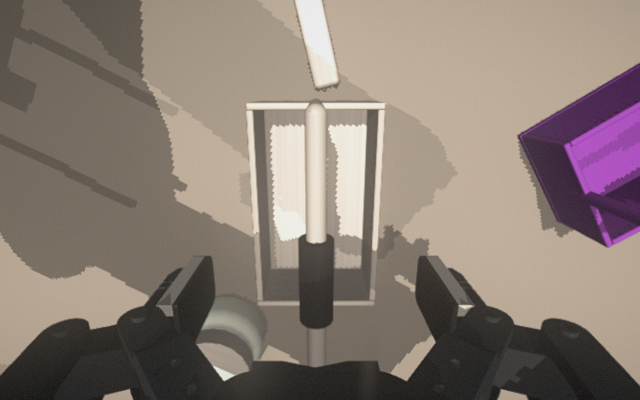

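```bash
python3 -m pendant '[[0,0,0,0,0,0,0],[0,0,0,0,0,0,0],[0,0,0,0,0,0,0],[0,0,0,0,0,0,0],[0,0,0,0,0,0,0],[0,0,0,0,0,0,0]]'
python3 - <<'E'
from h import *
c,s=wrist(); save(c,"w6.png"); plan((527.6,401,130),116.9)
E
```

```text
t: 9.4
tool_pos: [528.0, 401.7, 285.0]
tool_rot: [-0.166, 0.687, 0.166, 0.687]
ft_force: [-0.3, 0.6, 1.4]
gripper_width: 0.137
t 9.45 tool [528.  401.7 285. ] jaw 117.1 tool axes err x [ 0.     0.001 -1.   ] z [0.89  0.456 0.   ]
shift units [-0.   -0.02 -0.03] turn units [ 0.06  0.01 -0.01] j [-0.24  0.8  -0.82  1.81  0.75  0.88  0.63] F [-0.7 -0.7  2.3] w 0.143
```

View pics/w6.png

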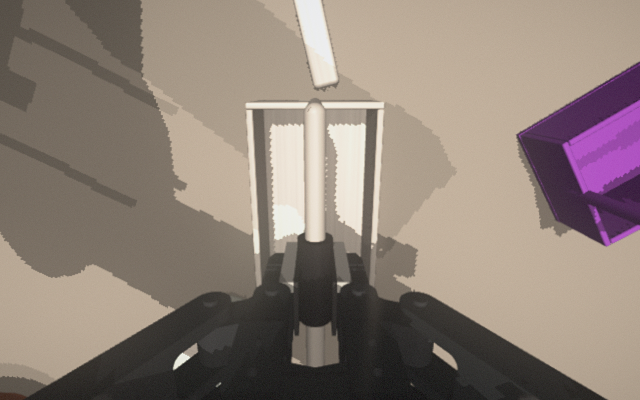

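```bash
python3 -m pendant '[[-0.2,0,0,0,0,0,0],[-0.5,0,0,0,0,0,0],[-0.8,0,0,0,0,0,0],[-0.9,0,0,0,0,0,0],[-0.8,0,0,0,0,0,0],[0,0,0,0,0,0,0]]'
python3 - <<'E'
from h import *
plan((572.5,320,210),87.3)
rows([(572.5,320,365)],0.75,10,0,None)
E
```

```text
t: 10.05
tool_pos: [528.2, 402.4, 368.9]
tool_rot: [-0.165, 0.686, 0.167, 0.689]
ft_force: [0.7, 0.3, -2.1]
gripper_width: 0.141
t 10.05 tool [528.2 402.4 368.9] jaw 117.1 tool axes err x [ 0.004  0.004 -1.   ] z [0.89  0.456 0.005]
shift units [ 0.15 -3.74  0.08] turn units [ 7.45  0.07 -0.04] j [-0.19  0.71 -0.89  1.75  0.65  1.    0.71] F [ 0.7  0.3 -2.1] w 0.141
[[0,-0.4,0,0.75,0,0,0],[0,-0.3,0,0.75,0,0,0],[0,-0.4,0.1,0.75,0,0,0],[0.1,-0.4,0,0.75,0,0,0],[0,-0.3,0.1,0.75,0,0,0],[0,-0.4,0.1,0.75,0,0,0],[0,-0.4,0.2,0.75,0,0,0],[0,-0.3,0.1,0.75,0,0,0],[0,-0.3,0.2,0.75,0,0,0],[0.1,-0.4,0.1,0.75,0,0,0]]
end [571.46568548 319.39148248 363.75958946]
```

```bash
python3 -m pendant '[[0,-0.4,0,0.75,0,0,0],[0,-0.3,0,0.75,0,0,0],[0,-0.4,0.1,0.75,0,0,0],[0.1,-0.4,0,0.75,0,0,0],[0,-0.3,0.1,0.75,0,0,0],[0,-0.4,0.1,0.75,0,0,0],[0,-0.4,0.2,0.75,0,0,0],[0,-0.3,0.1,0.75,0,0,0],[0,-0.3,0.2,0.75,0,0,0],[0,-0.4,0.1,0.75,0,0,0],[0,0,0,0,0,0,0],[0,0,0,0,0,0,0]]'
python3 - <<'E'
from h import *
c,s=wrist(); save(c,"w7.png"); c=camera("scene"); save(c,"s7.png",(280,80,200,170),3.5); plan((568.5,239.5,209),87.3)
E
```

```text
t: 11.25
tool_pos: [571.5, 318.4, 362.3]
tool_rot: [0.018, 0.707, -0.018, 0.707]
ft_force: [-0.6, 0.2, -2.2]
gripper_width: 0.141
t 11.35 tool [571.2 319.  362.2] jaw 87.2 tool axes err x [-0.     0.001 -1.   ] z [ 0.999 -0.049 -0.   ]
shift units [-0.07 -3.18  0.05] turn units [-0.03 -0.   -0.01] j [-0.12  0.67 -0.76  1.78  0.56  0.93  0.4 ] F [ 0.2  0.5 -2.2] w 0.146
```

View pics/w7.png

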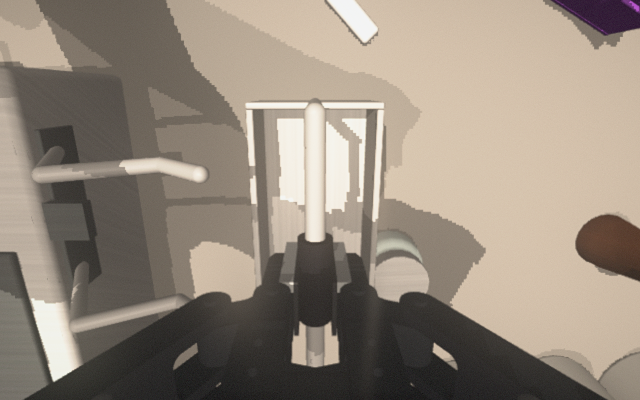

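View pics/s7.png

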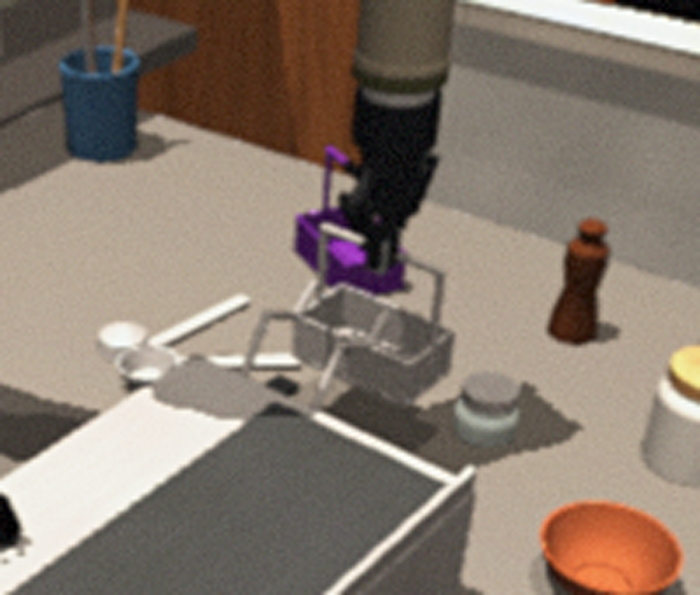

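```bash
python3 - <<'E'
from h import *
np.set_printoptions(precision=1,suppress=True)
im=cv2.imread("pics/w7.png")[130:330,10:230]; cv2.imwrite("pics/w7c.png",cv2.resize(im,None,fx=3,fy=3))
E
```

```text
(no output)
```

View pics/w7c.png

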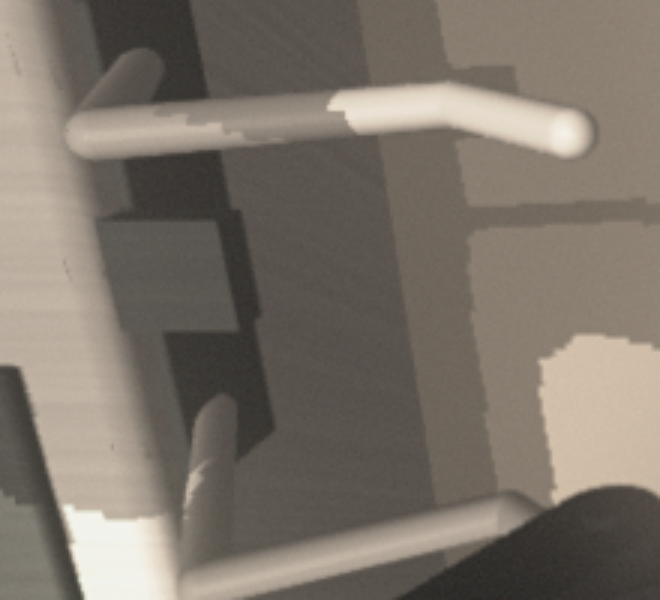

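```bash
python3 - <<'E'
from h import *
np.set_printoptions(precision=1,suppress=True)
c,s=wrist(); print(s["tool_pos"])
t=pix2z(c,(200.7,174.3),180);a=pix2z(c,[(160,165),(179.3,297.3)],158);d=a[1]-a[0]
print(t,a,np.linalg.norm(d),np.degrees(np.arctan2(d[1],d[0])),a.mean(0))
z=np.load("w3.npz"); c3=dict(mtx=z["m"],dist_coeffs=z["d"],_R=z["R"],_t=z["t"])
print(tri([(c,(200.7,174.3)),(c3,(96.4,131.2))]),tri([(c,(160,165)),(c3,(73.2,104))]),tri([(c,(179.3,297.3)),(c3,(39.2,213.2))]))
plan((568.5,239,207),87.3)
E
```

```text
[571.2 319.  362.2]
[[530.3 269.  180. ]] [[529.2 241.1 158. ]
 [606.9 238.2 158. ]] 77.78657990853611 -2.1480427906019464 [568.  239.6 158. ]
(array([529.6, 269.6, 182.4]), array([0.2])) (array([527.8, 242.3, 162. ]), array([1.6])) (array([598.4, 244.9, 171.8]), array([0.1]))
t 11.4 tool [571.1 319.1 362.2] jaw 87.2 tool axes err x [-0.  0. -1.] z [ 1. -0. -0.]
shift units [ 0.  -3.2  0.1] turn units [-0. -0. -0.] j [-0.1  0.7 -0.8  1.8  0.6  0.9  0.4] F [ 0.   0.1 -2.2] w 0.14
```

```bash
python3 -m pendant '[[0,-0.5,0,0,0,0,0],[0,-0.8,0,0,0,0,0],[0,-0.8,0.1,0,0,0,0],[0,-0.6,0,0,0,0,0],[0,-0.4,0,0,0,0,0],[0,0,0,0,0,0,0],[0,0,0,0,0,0,0]]'
python3 - <<'E'
from h import *
c,s=wrist(); save(c,"w8.png"); c=camera("scene"); save(c,"s8.png",(280,100,160,120),4.5); plan((568.5,240.5,168),87.3)
E
```

```text
t: 12.1
tool_pos: [569.9, 241.3, 362.4]
tool_rot: [0.018, 0.707, -0.017, 0.707]
ft_force: [0.4, 1.1, -2.9]
gripper_width: 0.145
t 12.2 tool [569.8 241.9 362.4] jaw 87.2 tool axes err x [ 0.     0.001 -1.   ] z [ 0.999 -0.049  0.   ]
shift units [ 1.57 -0.06 -0.05] turn units [-0.03  0.   -0.01] j [ 0.01  0.63 -0.78  1.86  0.56  0.89  0.48] F [ 0.5  0.6 -2.6] w 0.142
```

View pics/w8.png

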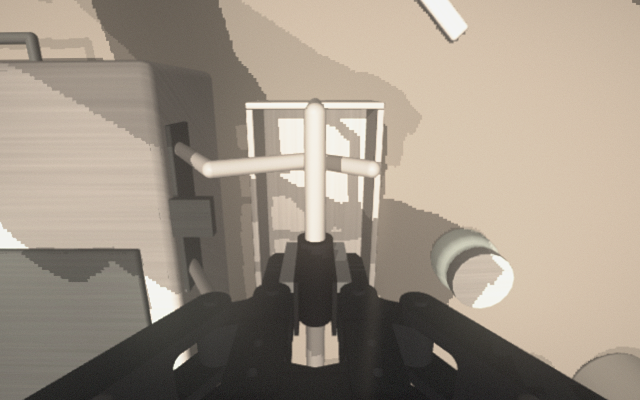

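View pics/s8.png

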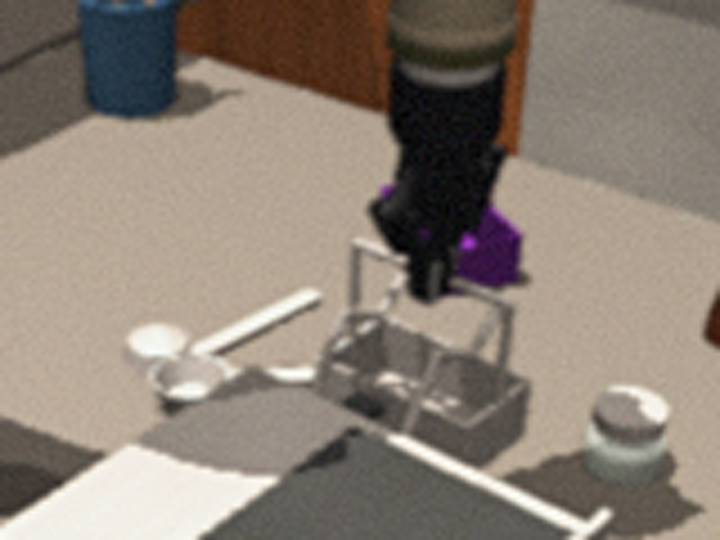

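```bash
python3 -m pendant '[[0.3,0,0,0,0,0,0],[0.4,0,0,0,0,0,0],[0.4,0,0,0,0,0,0],[0.3,0,0,0,0,0,0],[0.1,0,0,0,0,0,0],[0,0,0,0,0,0,0],[0,0,0,0,0,0,0]]'
python3 - <<'E'
from h import *
c,s=wrist(); save(c,"w9.png"); plan((568.5,240.5,168),87.3)
E
```

```text
t: 12.9
tool_pos: [570.0, 241.1, 324.7]
tool_rot: [0.018, 0.707, -0.018, 0.707]
ft_force: [0.0, 0.5, -1.9]
gripper_width: 0.143
t 12.95 tool [570.1 241.1 324.9] jaw 87.1 tool axes err x [ 0.  0. -1.] z [ 0.999 -0.05   0.   ]
shift units [ 0.08 -0.03 -0.06] turn units [-0.05  0.01 -0.01] j [-0.01  0.67 -0.74  1.89  0.61  0.82  0.44] F [-0.2  0.3 -2.3] w 0.14
```

View pics/w9.png

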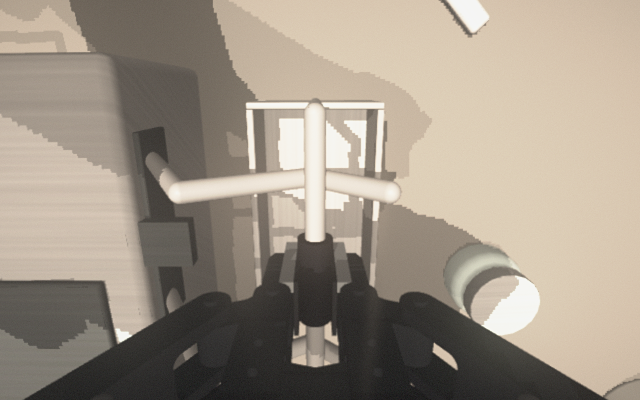

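```bash
python3 -m pendant '[[0.1,0,0,0,0,0,0],[0.1,0,0,0,0,0,0],[0,0,0,0,0,0,0]]'
```

```text
t: 13.25
tool_pos: [569.9, 241.5, 323.2]
tool_rot: [0.018, 0.706, -0.018, 0.708]
ft_force: [-7.7, -6.9, 30.5]
gripper_width: 0.139
```

```bash
python3 -m pendant '[[-0.1,0,0,0,0,0,0],[0,0,0,0,0,0,0]]'
```

```text
t: 13.45
tool_pos: [570.1, 241.2, 323.7]
tool_rot: [0.018, 0.706, -0.018, 0.708]
ft_force: [-2.6, -2.2, 13.3]
gripper_width: 0.141
```

```bash
python3 -m pendant '[[-0.1,0,0,0,0,0,0],[0,0,0,0,0,0,0.4],[0,0,0,0,0,0,0.6],[0,0,0,0,0,0,0.6],[0,0,0,0,0,0,0.6]]'
python3 - <<'E'
from h import *
c,s=wrist(); save(c,"w10.png"); print(s["gripper_width"],s["ft_force"]);c=camera("scene"); save(c,"s10.png",(280,100,160,120),4.5)
E
```

```text
t: 13.95
tool_pos: [570.0, 241.0, 324.5]
tool_rot: [0.018, 0.707, -0.018, 0.707]
ft_force: [-0.7, -0.1, 0.2]
gripper_width: 0.6
0.5995169935813448 [-0.68264142 -0.06495479  0.23095289]
```

View pics/w10.png

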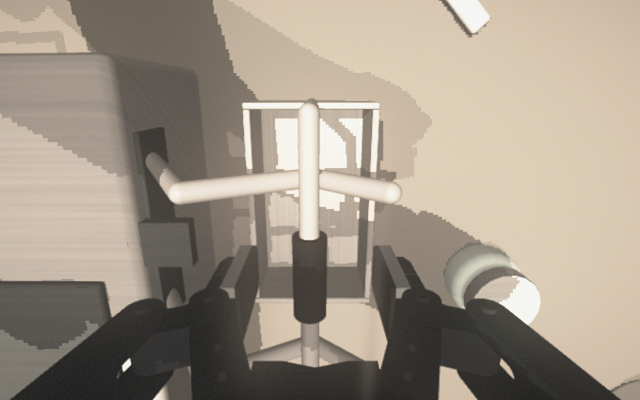

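View pics/s10.png

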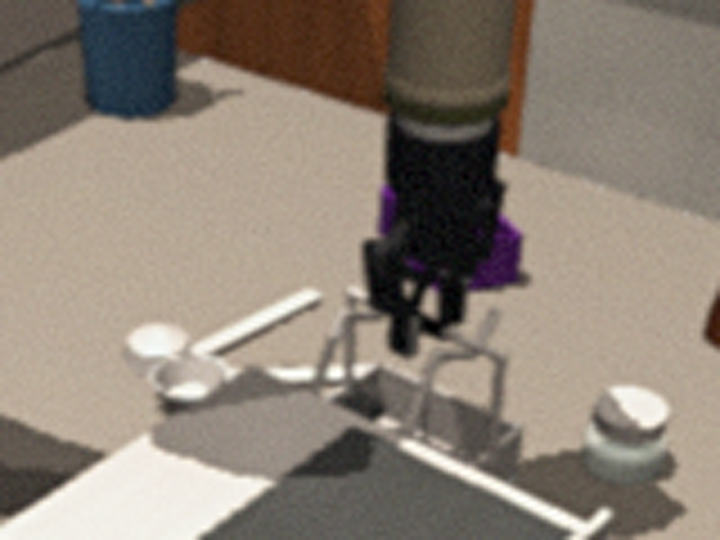

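```bash
python3 -m pendant '[[-0.4,0,0,0,0,0,0.6],[-0.8,0,0,0,0,0,0.7],[-1,0,0,0,0,0,0.8],[-1,0,0,0,0,0,1],[-0.8,0,0,0,0,0,1]]'
python3 - <<'E'
from h import *
c,s=wrist(); save(c,"w11.png"); c=camera("scene"); save(c,"s11.png",(280,100,160,120),4.5)
rows([(505,-10,425)],0,11,1,None)
E
```

```text
t: 14.55
tool_pos: [569.9, 241.2, 426.9]
tool_rot: [0.018, 0.707, -0.017, 0.707]
ft_force: [0.3, -0.1, -0.2]
gripper_width: 0.997
[[0,-0.9,-0.2,0,0,0,1],[0,-1,-0.2,0,0,0,1],[0,-0.9,-0.2,0,0,0,1],[0,-0.9,-0.2,0,0,0,1],[0,-0.9,-0.2,0,0,0,1],[0.1,-1,-0.1,0,0,0,1],[0,-0.9,-0.2,0,0,0,1],[0,-0.9,-0.2,0,0,0,1],[0,-0.9,-0.2,0,0,0,1],[0,-1,-0.2,0,0,0,1],[0,-0.9,-0.2,0,0,0,1]]
end [504.85294169 -10.31472221 424.8597252 ]
```

View pics/w11.png

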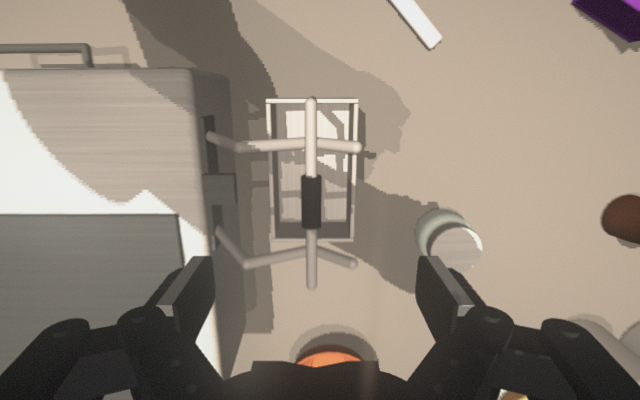

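View pics/s11.png

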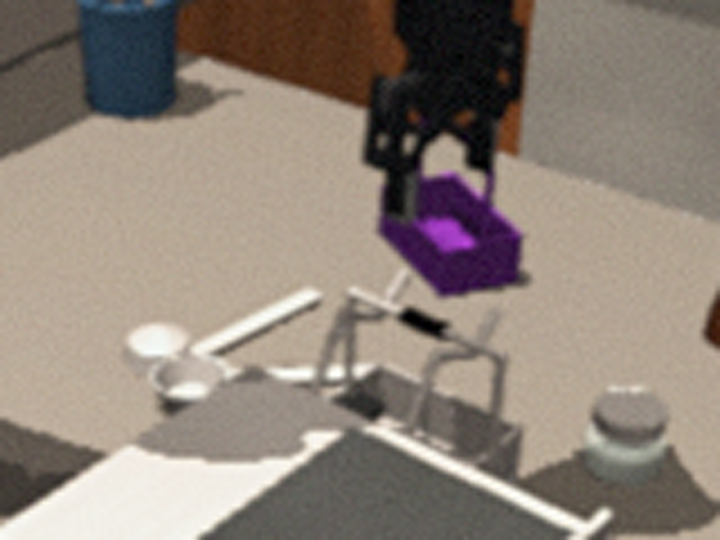

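```bash
python3 -m pendant '[[0,-0.9,-0.2,0,0,0,1],[0,-1,-0.2,0,0,0,1],[0,-1,-0.2,0,0,0,1],[0,-1,-0.2,0,0,0,1],[0,-1,-0.2,0,0,0,1],[0,-1,-0.1,0,0,0,1],[0,-1,-0.2,0,0,0,1],[0,-1,-0.2,0,0,0,1],[0,-1,-0.2,0,0,0,1],[0,-1,-0.2,0,0,0,1],[0,-1,-0.2,0,0,0,1],[0,-1,0,0,0,0,1]]'
python3 -m pendant '[[0,-1,0,0,0,0,1],[0,-1,0,0,0,0,1],[0,-0.7,0,0,0,0,1],[0,0,0,0,0,0,1],[0,0,0,0,0,0,1]]'
python3 - <<'E'
from h import *
c,s=wrist(); save(c,"w12.png"); save(c,"w12c.png",(220,80,200,200),3); plan((506.4,-138.4,200),87.3)
np.savez("w12.npz",R=c["_R"],t=c["_t"],m=c["mtx"],d=c["dist_coeffs"])
for d in finder.cut_out("wrist","knob")[:2]: print(d["score"],d["box"])
E
```

```text
t: 15.85
tool_pos: [501.6, -54.5, 424.5]
tool_rot: [0.018, 0.707, -0.018, 0.707]
ft_force: [-0.3, -0.1, -0.1]
gripper_width: 1.002
t: 16.35
tool_pos: [499.0, -120.9, 424.5]
tool_rot: [0.018, 0.707, -0.018, 0.707]
ft_force: [-0.2, -0.4, -0.2]
gripper_width: 1.0
t 16.4 tool [ 499.1 -120.2  424.6] jaw 87.1 tool axes err x [-0.  0. -1.] z [ 0.999 -0.05  -0.   ]
shift units [ 2.79 -0.71  0.33] turn units [-0.04 -0.   -0.01] j [ 0.77  0.44 -0.88  2.02  0.44  0.88  1.16] F [-0.   1.1  0.2] w 0.999
0.6 [253.6, 175.1, 64.7, 84.3]
```

View pics/w12.png

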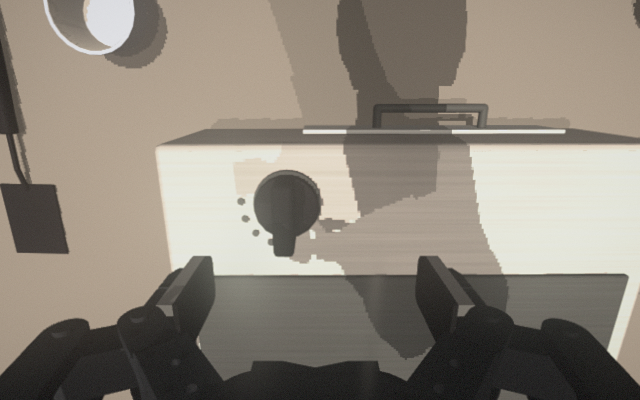

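View pics/w12c.png

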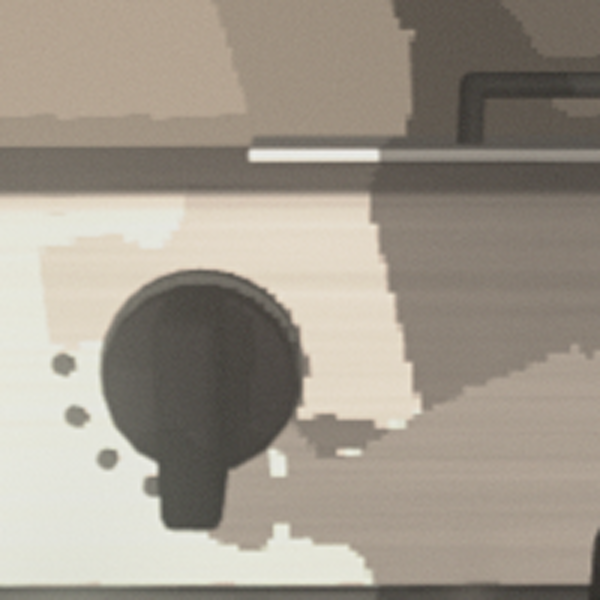

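```bash
python3 - <<'E'
from h import *
np.set_printoptions(precision=1,suppress=True)
z=np.load("w12.npz"); c=dict(mtx=z["m"],dist_coeffs=z["d"],_R=z["R"],_t=z["t"])
print("cam pos",-c["_R"].T@c["_t"]); print(c["_R"])
b=pix2z(c,[(284.3,254.5),(283.5,183)],185); print("bar end at 185",b, "centre",b[0]-25*np.array([.9989,-.047,0]))
for zz in (150,155,160):
    d=pix2z(c,[(254,205.3),(320.6,205.3),(287.3,174.5),(287.3,205.3)],zz); print(zz,d[3],"diam",np.linalg.norm(d[0]-d[1]))
# front edge & side edges of griddle
g=pix2z(c,[(157,147),(643,147)],140); print(g)
for k in ((220+64/3,80+364/3),(220+77/3,80+416/3),(220+108/3,80+459/3),(220+152/3,80+487/3)): print("dot",pix2z(c,k,140)[0])
E
```

```text
cam pos [ 425.1 -117.7  393.8]
[[ 0.1  1.   0. ]
 [ 1.  -0.   0.3]
 [ 0.3 -0.  -1. ]]
bar end at 185 [[ 527.7 -143.3  185. ]
 [ 478.6 -140.   185. ]] centre [ 502.8 -142.2  185. ]
150 [ 504.8 -142.3  150. ] diam 49.54592003508006
155 [ 503.2 -141.8  155. ] diam 48.52967481495435
160 [ 501.6 -141.3  160. ] diam 47.51342959482861
[[ 457.9 -236.   140. ]
 [ 476.3  124.8  140. ]]
dot [ 503.1 -178.5  140. ]
dot [ 517.4 -176.7  140. ]
dot [ 529.9 -169.8  140. ]
dot [ 538.6 -158.9  140. ]
```

```bash
python3 - <<'E'
from h import *
plan((504,-142,177),87.2)
E
```

```text
t 16.45 tool [ 499.1 -120.   424.7] jaw 87.2 tool axes err x [ 0.  0. -1.] z [ 0.999 -0.049  0.   ]
shift units [ 3.71 -0.87  0.24] turn units [-0.    0.   -0.01] j [ 0.77  0.44 -0.88  2.02  0.44  0.88  1.16] F [-0.2  0.7 -0.3] w 1.002
```

```bash
python3 -m pendant '[[0.5,-0.5,0.1,0,0,0,1],[1,-0.4,0.1,0,0,0,1],[1,0,0,0,0,0,1],[0.7,0,0,0,0,0,1],[0.4,0,0,0,0,0,0.8],[0.1,0,0,0,0,0,0.6],[0,0,0,0,0,0,0.6],[0,0,0,0,0,0,0.6]]'
python3 - <<'E'
from h import *
c,s=wrist(); save(c,"w13.png"); plan((504,-142,177),87.2)
E
```

```text
t: 17.25
tool_pos: [503.3, -143.6, 332.8]
tool_rot: [0.018, 0.707, -0.018, 0.707]
ft_force: [-0.2, -0.4, -0.2]
gripper_width: 0.6
t 17.3 tool [ 503.2 -143.6  332.9] jaw 87.1 tool axes err x [ 0.001 -0.    -1.   ] z [ 0.999 -0.05   0.001]
shift units [0.03 0.07 0.03] turn units [-0.02  0.02  0.  ] j [ 0.71  0.56 -0.77  2.1   0.61  0.71  1.06] F [-0.3 -0.2 -0.3] w 0.603
```

View pics/w13.png

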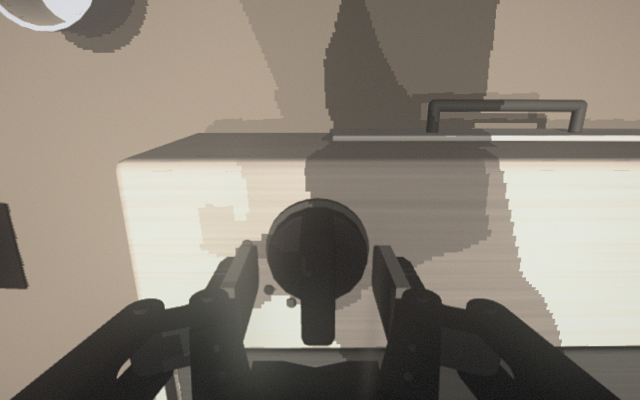

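```bash
python3 -m pendant '[[0.1,0,0,0,0,0,0.3],[0,0,0,0,0,0,0],[0,0,0,0,0,0,0],[0,0,0,0,0,0,0],[0,0,0,0,0,0,0],[0,0,0,0,0,0,0]]'
python3 - <<'E'
from h import *
c,s=wrist(); save(c,"w14.png"); plan((504,-142,177),87.2); print(s["wrist_torque"])
E
```

```text
t: 17.9
tool_pos: [503.0, -142.8, 330.1]
tool_rot: [0.018, 0.707, -0.017, 0.707]
ft_force: [-1.7, 4.4, 6.0]
gripper_width: 0.153
t 17.95 tool [ 503.  -142.8  330.1] jaw 87.2 tool axes err x [ 0.     0.001 -1.   ] z [ 0.999 -0.05   0.   ]
shift units [-0.08  0.04  0.04] turn units [-0.01  0.01 -0.01] j [ 0.7   0.57 -0.77  2.1   0.61  0.71  1.05] F [-2.9  5.8  6.3] w 0.149
[0.95235526 0.43266232 0.03558978]
```

View pics/w14.png

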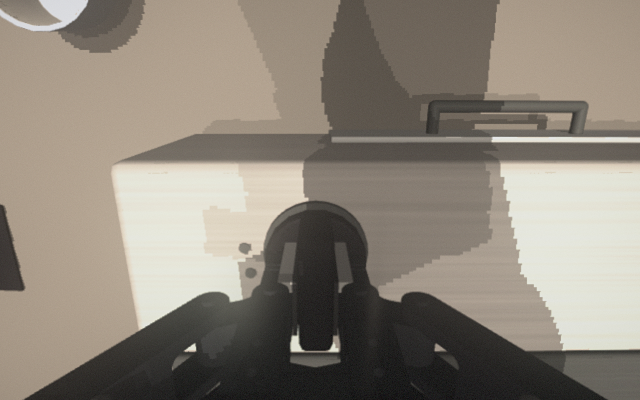

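```bash
python3 -m pendant '[[0,0,0,0.5,0,0,0],[0,0,0,1,0,0,0],[0,0,0,1,0,0,0],[0,0,0,1,0,0,0],[0,0,0,1,0,0,0],[0,0,0,1,0,0,0],[0,0,0,1,0,0,0],[0,0,0,1,0,0,0],[0,0,0,0.5,0,0,0],[0,0,0,0,0,0,0]]'
python3 - <<'E'
from h import *
s,R,y=yaw(); print(y,(87.2-y)*np.pi/180,s["ft_force"],s["wrist_torque"],s["joint_positions"])
c,s=wrist(); save(c,"w15.png"); c=camera("top"); save(c,"t15.png",(340,150,90,80),7)
E
```

```text
t: 18.95
tool_pos: [503.3, -141.8, 330.1]
tool_rot: [0.212, 0.675, -0.211, 0.675]
ft_force: [-0.9, 7.9, 5.4]
gripper_width: 0.151
55.177068148855454 0.558905596944235 [-0.88397654  7.87420477  5.41776841] [1.7409519  0.33867185 0.18684431] [ 0.60113341  0.52846717 -0.61281185  2.10411631  0.49544874  0.65145903
  0.61288557]
```

View pics/w15.png

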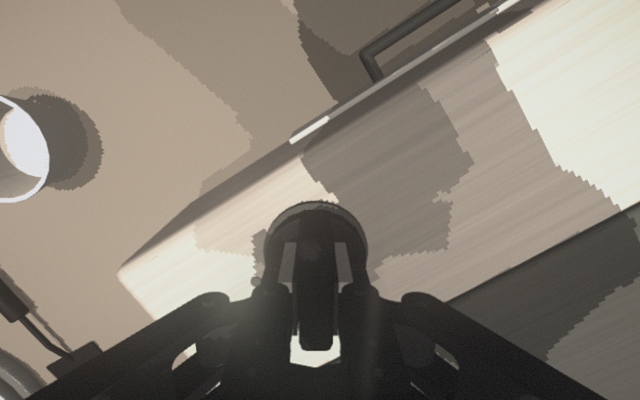

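```bash
python3 -m pendant '[[0,0,0,0.5,0,0,0],[0,0,0,1,0,0,0],[0,0,0,1,0,0,0],[0,0,0,1,0,0,0],[0,0,0,1,0,0,0],[0,0,0,1,0,0,0],[0,0,0,1,0,0,0],[0,0,0,1,0,0,0],[0,0,0,1,0,0,0],[0,0,0,0.5,0,0,0],[0,0,0,0.2,0,0,0],[0,0,0,0,0,0,0]]'
python3 - <<'E'
from h import *
s,R,y=yaw(); print(y,(87.2-y)*np.pi/180,s["ft_force"],s["wrist_torque"],s["joint_positions"],s["gripper_width"])
c,s=wrist(); save(c,"w16.png"); c=camera("top"); save(c,"t16.png"); c=camera("scene"); save(c,"s16.png",(220,100,220,165),3.5)
s,R,y=yaw(); print(y,(87.2-y)*np.pi/180)
E
```

```text
t: 20.25
tool_pos: [504.0, -141.1, 330.1]
tool_rot: [0.415, 0.574, -0.412, 0.574]
ft_force: [2.4, 11.8, 1.7]
gripper_width: 0.153
18.47141094047905 1.1995401693387937 [ 2.42788087 11.78864313  1.69760955] [ 2.40831471 -0.30474259  0.12178077] [ 0.4756764   0.49602163 -0.43243638  2.11088192  0.35478351  0.60104699
  0.11643407] 0.15250536125447348
18.49220424958264 1.199177257632551
```

View pics/w16.png

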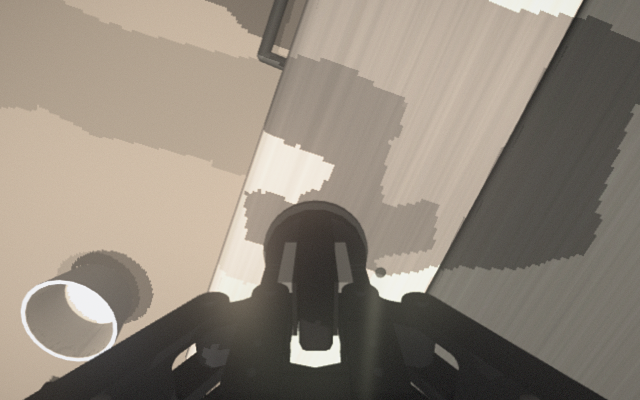

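View pics/s16.png

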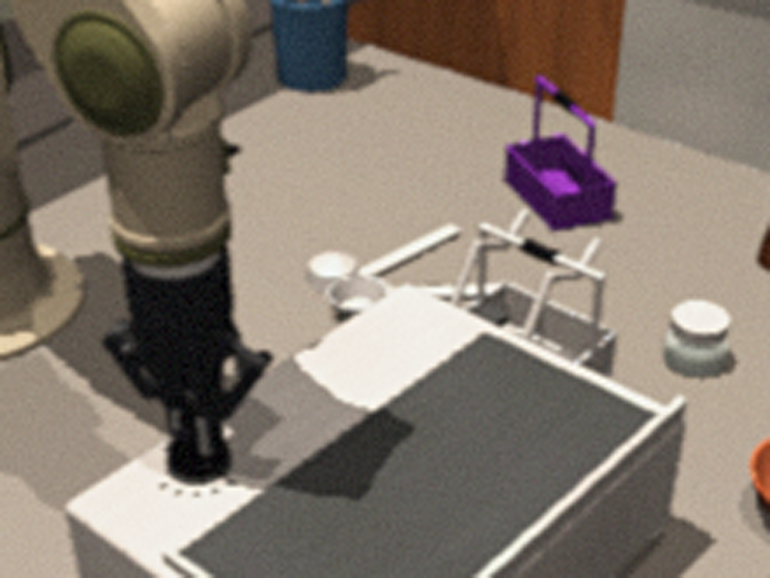

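View pics/t16.png

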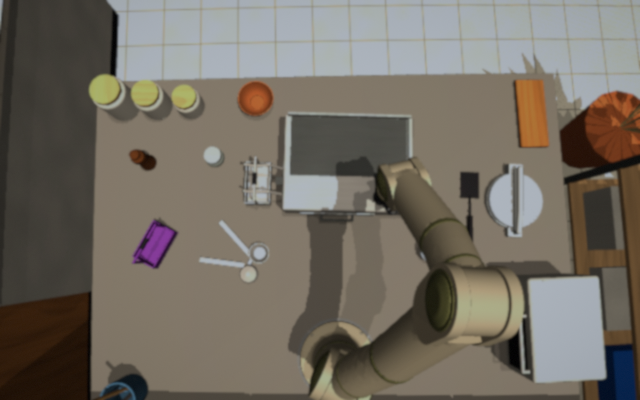

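```bash
python3 -m pendant '[[0,0,0,0,0,0,0],[0,0,0,0,0,0,0],[0,0,0,0,0,0,0],[0,0,0,0,0,0,0],[0,0,0,0,0,0,0]]'
python3 - <<'E'
from h import *
np.set_printoptions(precision=2,suppress=True)
s,R,y=yaw(); print((87.2-y)*np.pi/180,s["wrist_torque"],s["joint_vel"],s["gripper_width"])
im=cv2.imread("pics/t16.png")[140:220,225:295]; cv2.imwrite("pics/t16c.png",cv2.resize(im,None,fx=7,fy=7,interpolation=cv2.INTER_CUBIC))
im=cv2.imread("pics/w16.png")[180:380,200:440]; cv2.imwrite("pics/w16c.png",cv2.resize(im,None,fx=3,fy=3,interpolation=cv2.INTER_CUBIC))
E
```

```text
t: 20.9
tool_pos: [504.0, -141.1, 330.1]
tool_rot: [0.415, 0.574, -0.412, 0.574]
ft_force: [2.3, 11.5, 2.9]
gripper_width: 0.152
1.1991666543302992 [ 2.47 -0.3   0.17] [-0. -0.  0. -0. -0.  0.  0.] 0.15245334982982545
```

View pics/t16c.png

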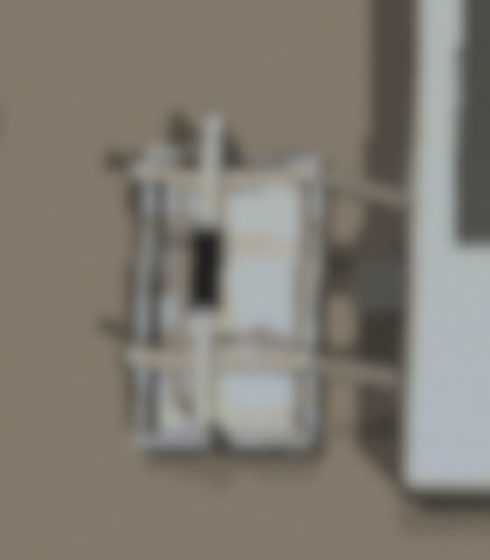

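View pics/w16c.png

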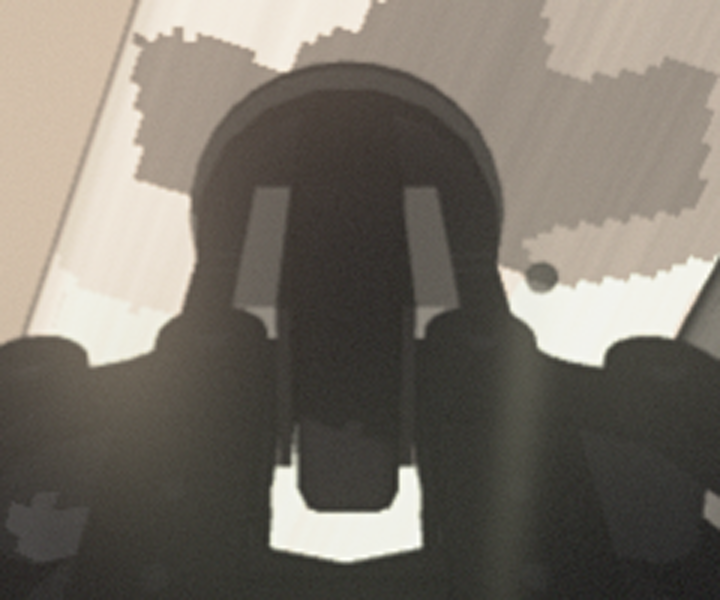

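```bash
python3 -c "
from station import close_job
print(close_job())"
```

```text
the job is handed in; nothing more can be done
None
```

The grease pail is hanging on both prongs of the hook, and the gripper is holding the knob at its third stop. I handed the job in at about 21 s of the 48 s allowed. No verdict was reported.

- **Pail:** I took the steel pail, not the purple one, by its black sleeve and lowered it into the dips. On the way down it pressed on the prongs with about 30 N for a moment, so I backed off to near zero before opening. Later scene and top pictures show the bar in both dips, with the sleeve midway between the prongs, level and clear of the arm.
- **Knob:** I gripped the bar with the grasp point about 4 mm above the given one, because the disc looked too high for the fingertips. Tool yaw from rest gives 1.20 rad. That relies on my measured griddle yaw of about -2.8°, good to roughly 0.5°.
- **Grip at the end:** The last torque reading about the vertical, 0.12–0.17 N m, suits the knob resting at a stop. The arm was still, with the jaws closed on the bar.
- **What disagreed:**
  - Two estimates of the knob's centre differed by about 3 mm along the bar.
  - The first estimate of the hook's seat was about 5 mm off, because that picture was taken while the arm was moving. I used the still ones.
  - A side force of about 12 N on the wrist remained at the end, steady and below the limits.
- **Other things:** I checked these by eye only. The squeezer and jar look unmoved in the last top picture, and the turner too as far as it shows. The arm hid the ramekin there, but nothing came near it.

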